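# Show the punch's cutting end to the inspection camera

### The job

Draw the hollow drive punch (the thick steel tool, neither the thin steel rod nor the wooden-handled awl) up out of the tool block and hold it in the air in front of the bench inspection camera: cutting end towards the lens and centred on it, about 6 cm from the lens face, with the punch in line with the lens's slanting line of sight. Finish while still holding it there, steady in the fingers; do not let go. Do not touch the camera, and leave the other tools, the spool and the carton where they are.

Things in the scene. Friction and masses are not known exactly. Their poses are not given: they have to be found in the camera images.
- punch: Hollow drive punch: round bare steel, about 0.26 kg, 125 mm long, upright (within 3 degrees) in a socket of the block, cutting end down, 80 mm showing. Origin: centre of the cutting end; +z along it to the flat struck head. Shank 16 mm in diameter up to z = 54 mm (13 mm at the open cutting edge), barrel 26 mm from z = 60 to 122 mm. Centre of mass near z = 78 mm. Its turn about z does not matter.
- punch_head (a point): Centre of the struck (upper) end of the punch, 125 mm from the cutting end along its z.
- block: Wooden tool block fixed to the bench, 70 mm (x) by 230 mm (y) by 55 mm high, origin at the centre of its underside, z up. Three round sockets, 17.5 mm wide and 45 mm deep (floor 10 mm above the bench), in a row along its y at y = -75, 0 and 75 mm; each holds one upright tool, in any order.
- camera: Bench inspection camera fixed to the bench (with all its parts): round dark foot of 110 mm diameter, yoke 80 mm high (92 mm across the knobs), and a grey head between the yoke's cheeks that carries a lens in a white ring light. Origin: centre of the foot's underside, z up. It looks up and towards its own -x side, roughly towards the robot.
- lens (a point): Centre of the lens face, the end of the camera head (the white ring light around it is flush with it and 52 mm in diameter), 108 mm above the bench. Its +z is the line of sight: out of the lens, leaning 30 degrees from vertical towards the camera's -x; its y is level.
- setter: Bystander: thin plain steel rod, 114 mm long, 10 mm in diameter above the block (15 mm in the socket), upright in another socket of the block. Origin at its lower end, z along it.
- awl: Bystander: awl handle of pale wood, bulb-shaped, up to 32 mm in diameter, on a 15 mm steel shank, 128 mm long in all, upright in another socket of the block. Origin at its lower end, z along it.
- spool: Bystander: thread spool, 52 mm in diameter, 44 mm high, standing on the bench; origin at the centre of its underside.
- carton: Bystander: open cardboard tray 100 by 130 by 50 mm on the bench; origin at the centre of its underside.
Mind the look-alikes: they are no part of the job. What is meant by the camera is not turquoise or yellow, and is the larger of those in its own colour.

How it is judged:
By the outcome, as a careful person would: the job done as asked, in the order asked, and still so for the second after the job is handed in, while the arm keeps its last pose, push and grip.
It also fails if it takes over 38 s, if anything falls off the work surface, if the arm or the gripper's body presses on something with over 40 N, if the wrist force passes 120 N, or if a joint passes its speed limit or range.

### The arm

A 6-joint arm with a two-finger parallel gripper is mounted at the origin on the work surface. World frame = base frame: x ahead of the robot, y to its left, z up, the work surface at z = 0. Lengths are in m, angles in rad, forces in N, time in s.
With the tool pointing down it reaches from about 0.225 to 0.875 m from the base axis. Payload 3.4 kg.
Tool frame: the origin (TCP) lies where the fingers leave the gripper's body, on its centre line; the fingertips stand 73 mm ahead of it and the grasp point (between the pads) lies 54 mm ahead of it (manip.pinch_z is the distance from the TCP to the grasp point, in m); z points along the fingers, y is the line along which they close (so a half turn about z gives the same grasp; the last joint's range is limited). The gripper opens to 85 mm and grips with 20 to 120 N. Pads are 22 mm wide; open, the fingers measure 114 mm over their backs; the gripper's body (76 mm by 85 mm) begins 54 mm behind the grasp point. The pads swing forward as they close: fully open they stand 13 mm farther back than shut.
Start: joints at [1.008, 0.276, 1.505, -0, 1.361, -0.121], TCP at [0.246, 0.52, 0.304] pointing down, gripper open.
Joint ranges: [-2.89, 2.89], [-0.75, 2.08], [0.22, 2.7], [-1.18, 4.32], [0.11, 2.71], [-2.7, 2.7]. Speed limits (rad/s): [2.57, 2.57, 3.14, 3.14, 3.14, 3.14].

### API

Orientations are given as a unit quaternion [w, x, y, z].
In Python, from rig import readout, imaging, manip gives the robot as it stands. The module is installed in compiled form; this text tells all that it offers.
- The arm moves only by the tool servo_tool, never from a script. Its argument "moves" is a list of rows, each an object with "dp": the shift along the tool's x, y, z in units of 0.2 m (1.0 is 0.2 m), a list of three; "delta_rot": the turn, a rotation vector about the tool's x, y, z in units of 0.1 rad (1.0 is 0.1 rad), a list of three; "fingers": the opening, from 0 (shut) to 1 (fully open). In form: [{"dp": [dx, dy, dz], "delta_rot": [wx, wy, wz], "fingers": fingers}, ...]. A call has 1 to 5 rows; each row shifts and turns the commanded pose from where the row before left it, along the tool's axes as they then stand; what a row does not reach is not made up. A row lasts 1/10 s, in which the tool goes at most 50 mm and 8.59 degrees, less where a joint would pass 70% of its speed; a pose out of reach is approached as far as the arm can. A call with a number of a shift or a turn outside -1 to 1 is refused whole. A call with a gripper value outside its range is refused whole. The fingers move at their own pace and stop on an object; "force" is the grip in N (left out, the last holds). Time passes only in rows, so rows that do not move let the fingers close. It gives the time, the measured TCP pose, the force, the opening and the grip force at its end, in the units of the state.
- readout.get_state(): the state, without advancing time (a new reading comes with each control period).
- imaging.get_image(name): name is "scene" or "top" or "wrist"; returns (picture, depth): 384x512x3 uint8, red, green, blue; 384x512 float32, m along the optical axis (not along the pixel's ray), 0 where there is no reading.
- imaging.calibration(name): a dict with "intrinsics" (3x3 intrinsics, pixels), "R" (3x3) and "t" (3): a world point X has camera coordinates R X + t; the wrist camera has in their place "hand_eye" (4x4, takes a point from camera to tool coordinates, whose origin is the TCP and whose axes are the flange's). Camera axes: x right, y down, z forward; pixel columns grow to the right and rows downward; lengths in m; the calibration is good to about 2 mm. A picture is of the moment at which its call begins: read the wrist's pose just before it. calibration takes no time and is no camera call.
- manip.sign_off(): hands the job in; it is judged then, once.
The state is a dict: "clock": time; "qpos": joint angles; "qd": joint speeds; "effort": joint torques, N m; "position": TCP position; "ee_rot": TCP orientation; "contact_force": force on the tool from outside, world axes, zero at the start; "moment": the same for the moment, N m; "width": finger opening in m; "gripper_force": force on a finger pad.
Only numpy, scipy, OpenCV 4.12 (cv2) and the standard library are available. Lean on these libraries where they do the work, as an engineer would, in place of code of your own. Each camera call takes 0.05 s, during which the arm holds its last target. There are 200 camera calls.

## Working session

There is one attempt and no reset: what is moved stays moved. The work goes in short steps, Python scripts to look and compute and a tool call to move; the robot and the scene stay as the last step left them, time stands still between calls to the robot, and variables do not carry over. Pictures are saved under pics/ and viewed, at most 10 in all, crops included, and the job is handed in when it is done.

Besides the shell and the picture viewer there is one more tool, called as name(argument=value, ...) on one line, values as JSON. servo_tool: Moves the arm, as the interface text tells. Its arguments: {"type":"object","properties":{"moves":{"type":"array"},"force":{"type":"number"}},"required":["moves"]}

```bash
mkdir -p pics; cat > h.py <<'E'
import numpy as np, cv2
from rig import readout, imaging, manip
from scipy.spatial.transform import Rotation as Ro
def Rq(q): return Ro.from_quat([q[1],q[2],q[3],q[0]]).as_matrix()
def cam(name,s=None):
    c=imaging.calibration(name); K=np.array(c["intrinsics"])
    if name=="wrist":
        H=np.array(c["hand_eye"]); T=np.eye(4); T[:3,:3]=Rq(s["ee_rot"]); T[:3,3]=s["position"]
        M=np.linalg.inv(T@H); return K,M[:3,:3],M[:3,3]
    return K,np.array(c["R"]),np.array(c["t"])
def cloud(d,C):
    K,R,t=C; v,u=np.mgrid[:d.shape[0],:d.shape[1]]
    P=np.stack([(u-K[0,2])/K[0,0]*d,(v-K[1,2])/K[1,1]*d,d],-1)
    return (P-t)@R   # R^T (P-t)
def proj(X,C):
    K,R,t=C; p=K@(R@np.asarray(X)+t); return p[:2]/p[2]
def ray(uv,C):
    K,R,t=C; d=R.T@np.linalg.inv(K)@np.array([*uv,1.]); return -R.T@t,d/np.linalg.norm(d)
E
cat > a.py <<'E'
from h import *
for n in ("scene","top"):
    im,d=imaging.get_image(n); np.savez(n+".npz",im=im,d=d)
    cv2.imwrite(f"pics/{n}0.png",cv2.resize(im[...,::-1],(800,600),interpolation=cv2.INTER_CUBIC))
    K,R,t=cam(n); print(n,K.round(1).tolist(),(-R.T@t).round(3),R[2].round(3),(d>0).mean())
print(readout.get_state())
E
python3 a.py
```

```text
scene [[478.7, 0.0, 253.6], [0.0, 478.7, 200.3], [0.0, 0.0, 1.0]] [1.118 0.563 0.854] [-0.479 -0.551 -0.684] 0.9958699544270834
top [[464.2, 0.0, 262.2], [0.0, 464.2, 189.6], [0.0, 0.0, 1.0]] [ 0.483 -0.037  1.118] [ 0.156 -0.001 -0.988] 0.9958597819010416
{'clock': 0.1, 'qpos': array([ 1.00797897e+00,  2.76542072e-01,  1.50600855e+00, -5.18349622e-06,
        1.36070861e+00, -1.20981303e-01]), 'qd': array([-0.00098957, -0.00046193, -0.00261336,  0.00014222, -0.00091299,
        0.00070953]), 'effort': array([ 2.88052877e-03, -4.17698479e+01, -2.46405530e+01, -1.79201024e-04,
        5.76845807e-03, -1.88071681e-05]), 'position': array([0.24567645, 0.51948214, 0.30311943]), 'ee_rot': array([-2.76994376e-04,  2.19124824e-01,  9.75696478e-01, -7.85905569e-04]), 'contact_force': array([0.69446757, 0.3879901 , 0.61249794]), 'moment': array([ 0.00192369, -0.03913001,  0.02971036]), 'gripper_force': 0.0, 'width': 0.0852603530998834}
```

View pics/scene0.png

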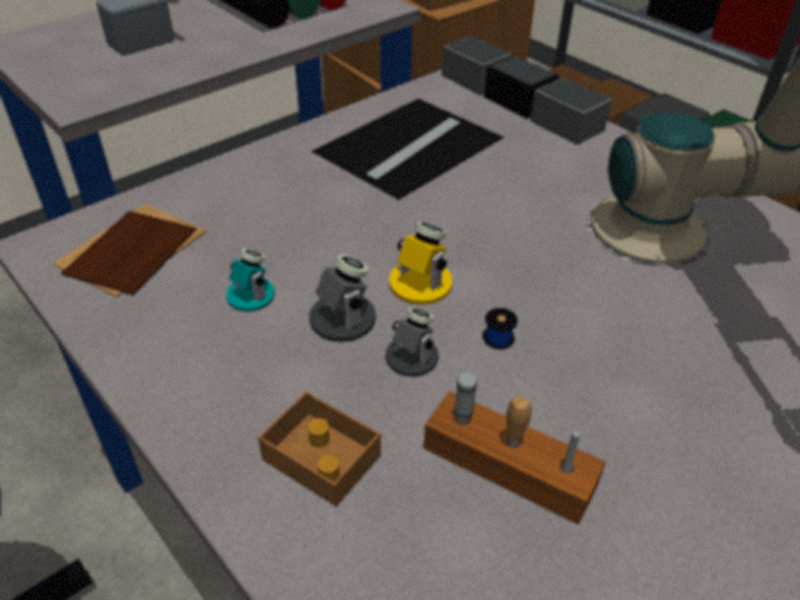

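View pics/top0.png

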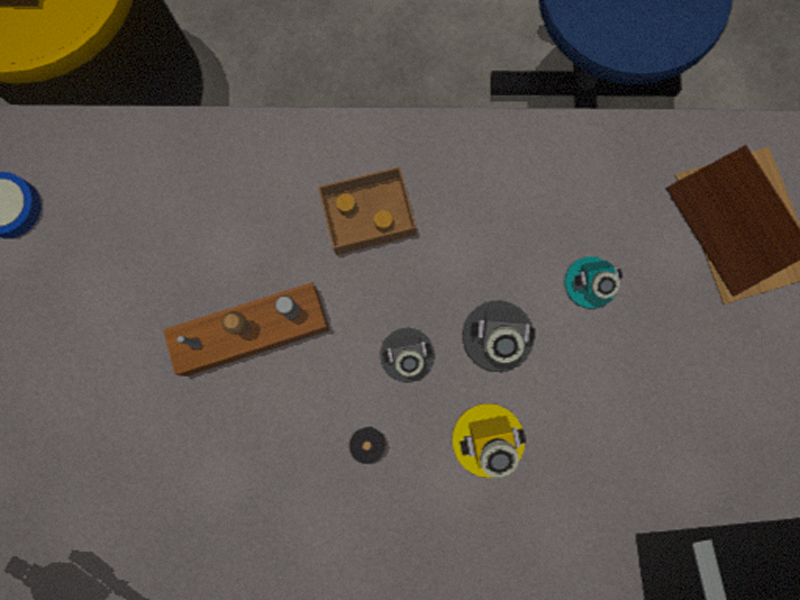

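Top view, at 800x600 scale. Tools in the block: thin rod (187,341), pale wood awl (236,322) and thick grey steel (286,306). The last fits the punch. Cameras: turquoise (593,282), yellow (489,441), small grey (407,354) and large grey (498,336). The large grey one fits, being the larger of its colour. In the scene view the punch is at (465,398) and the large grey camera at (343,295).

```bash
cat > b.py <<'E'
from h import *
S={n:np.load(n+".npz") for n in("scene","top")}
k=.64
crops=[]
for n,(u0,v0,u1,v1) in {"scene":(290,210,620,530),"top":(150,260,560,420)}.items():
    a=[int(x*k) for x in (u0,v0,u1,v1)]; c=S[n]["im"][a[1]:a[3],a[0]:a[2],::-1]
    c=cv2.resize(c,None,fx=380/c.shape[1],fy=380/c.shape[1],interpolation=cv2.INTER_CUBIC); c=cv2.copyMakeBorder(c,0,400-c.shape[0],0,10,0); crops.append(c)
cv2.imwrite("pics/crop.png",np.hstack(crops))
def blob(n,mask,c,r,wh):
    m=np.zeros(mask.shape,np.uint8); cv2.circle(m,(int(c[0]*k),int(c[1]*k)),r,1,-1); m&=mask.astype(np.uint8)
    P=cloud(S[n]["d"],cam(n))[m>0]; v,u=np.nonzero(m); print(n,wh,len(u),"px",u.mean().round(1),v.mean().round(1),"med",np.median(P,0).round(4),"mean",P.mean(0).round(4),"zrange",np.percentile(P[:,2],[5,50,95]).round(3)); return P,np.array([u.mean(),v.mean()])
for n,lc,f in (("scene",(351,267),(343,310)),("top",(505,346),(498,336))):
    im=S[n]["im"].astype(int); P=cloud(S[n]["d"],cam(n))
    hi=im.min(-1)
    print(n,"max brightness near lens",hi[int(lc[1]*k)-10:int(lc[1]*k)+10,int(lc[0]*k)-10:int(lc[0]*k)+10].max())
    ring=(im.min(-1)>120)
    Q,_=blob(n,ring,lc,16,"ring")
    m=np.zeros(ring.shape,np.uint8);cv2.circle(m,(int(lc[0]*k),int(lc[1]*k)),16,1,-1)
    cs,_=cv2.findContours(ring.astype(np.uint8)&m,cv2.RETR_EXTERNAL,cv2.CHAIN_APPROX_NONE); c=max(cs,key=len); e=cv2.fitEllipse(c); print(" ellipse",e)
    o,d=ray(e[0],cam(n)); print("  at z=.108",(o+d*(.108-o[2])/d[2]).round(4))
    q=Q.mean(0); U,s,V=np.linalg.svd(Q-q); nn=V[2]*np.sign(V[2][2]); print("  normal",nn.round(3),s.round(4))
    # foot
    foot=(P[...,2]<.022)&(P[...,2]>-.01)&(im.max(-1)<75)
    blob(n,foot,f,40,"foot")
    cs,_=cv2.findContours(foot.astype(np.uint8),0,1)
# elevated things by height in top view
P=cloud(S["top"]["d"],cam("top")); 
for w,c in (("punch",(286,306)),("awl",(236,322)),("rod",(187,341))):
    m=P[...,2]>(.12 if w!="rod" else .10); blob("top",m,c,16,w)
P=cloud(S["scene"]["d"],cam("scene"))
for w,c in (("punch",(466,383)),("awl",(518,405)),("rod",(573,440))):
    m=P[...,2]>.1; blob("scene",m,c,22,w)
P=cloud(S["top"]["d"],cam("top")); im=S["top"]["im"].astype(int)
m=((P[...,2]>.045)&(P[...,2]<.065)&(im[...,0]>im[...,2]*1.6)).astype(np.uint8); m[:, :95]=0;m[:,215:]=0;m[:180]=0;m[245:]=0
Q=P[m>0][:,:2].astype(np.float32); print("block rect",cv2.minAreaRect(Q), np.median(P[m>0][:,2]))
E
python3 b.py
```

```text
scene max brightness near lens 143
scene ring 361 px 225.5 164.9 med [ 0.4861 -0.2849  0.0026] mean [ 0.5097 -0.2556  0.0338] zrange [-0.001  0.003  0.121]
 ellipse ((225.59677124023438, 165.9959259033203), (21.204143524169922, 31.180953979492188), 118.89374542236328)
  at z=.108 [ 0.5678 -0.1775  0.108 ]
  normal [-0.643 -0.203  0.739] [2.7911 0.464  0.2657]
scene foot 728 px 218.6 206.5 med [ 0.6159 -0.154   0.0134] mean [ 0.6115 -0.1552  0.0131] zrange [0.008 0.013 0.017]
top max brightness near lens 141
top ring 142 px 323.3 220.0 med [ 0.579  -0.1718  0.1098] mean [ 0.5767 -0.172   0.1078] zrange [0.093 0.11  0.121]
 ellipse ((323.0845947265625, 220.8195343017578), (20.112085342407227, 21.769878387451172), 84.94349670410156)
  at z=.108 [ 0.575  -0.1713  0.108 ]
  normal [-0.51  -0.143  0.848] [0.2032 0.1843 0.0745]
top foot 671 px 313.5 216.8 med [ 0.5853 -0.153   0.0119] mean [ 0.5934 -0.1613  0.0116] zrange [0.007 0.012 0.015]
top punch 130 px 182.3 194.9 med [0.6259 0.133  0.1342] mean [0.6218 0.1279 0.1637] zrange [0.125 0.134 0.138]
top awl 168 px 149.2 205.9 med [0.6016 0.2025 0.1337] mean [0.6017 0.2015 0.1381] zrange [0.124 0.134 0.139]
top rod 37 px 117.7 217.4 med [0.5786 0.2731 0.1243] mean [0.5587 0.2072 0.3339] zrange [0.104 0.124 1.118]
scene punch 243 px 297.8 248.8 med [0.6333 0.1425 0.1295] mean [0.6461 0.1529 0.1459] zrange [0.103 0.129 0.138]
scene awl 288 px 331.4 264.2 med [0.6122 0.2134 0.1295] mean [0.6228 0.2207 0.1438] zrange [0.105 0.129 0.14 ]
scene rod 65 px 367.0 281.5 med [0.5837 0.2807 0.1179] mean [0.6239 0.3019 0.1726] zrange [0.102 0.118 0.854]
block rect ((0.6040705442428589, 0.20568697154521942), (0.07185431569814682, 0.23076841235160828), 18.3623046875) 0.05477146390297132
```

View pics/crop.png

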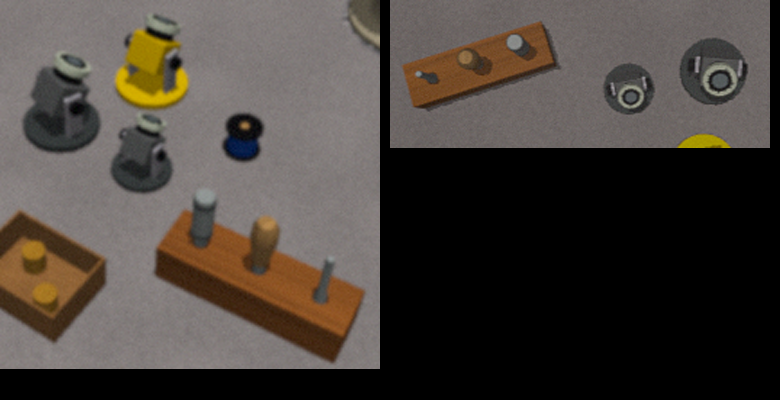

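The crop confirms it: the punch is the thick steel tool at the block end nearest the cameras, and the target is the larger of the two grey cameras. I'll start with a closer wrist look at the lens.

```bash
cat >> h.py <<'E'
def plan(p,R,N,start=None):
    s=readout.get_state(); q,A=(np.array(s["position"]),Rq(s["ee_rot"])) if start is None else start
    out=[]
    for i in range(N):
        k=N-i
        dp=(A.T@(p-q)/k/.2).round(3); w=(Ro.from_matrix(A.T@R).as_rotvec()/k/.1).round(2)
        out.append((dp.tolist(),w.tolist())); q=q+A@dp*.2; A=A@Ro.from_rotvec(w*.1).as_matrix()
    for r in out: print(r)
    print("end err mm",((p-q)*1e3).round(2)); return q,A
def tool(z,y):   # tool frame with z axis, y approx
    z=z/np.linalg.norm(z); y=y-z*(y@z); y=y/np.linalg.norm(y); return np.stack([np.cross(y,z),y,z],1)
E
python3 - <<'E'
from h import *
print(np.array(imaging.calibration("wrist")["hand_eye"]).round(3),np.array(imaging.calibration("wrist")["intrinsics"]).round(1))
# view pose: camera roughly over between lens and robot
a=np.radians(12)
plan(np.array([.46,-.15,.33]),tool(np.array([.35,.0,-.94]),np.array([np.cos(-.1),np.sin(-.1),0])),15)
E
```

```text
[[-0.    -0.957 -0.291  0.075]
 [ 1.    -0.    -0.     0.002]
 [ 0.    -0.291  0.957 -0.069]
 [ 0.     0.     0.     1.   ]] [[281.9   0.  258.1]
 [  0.  281.9 187.6]
 [  0.    0.    1. ]]
([-0.16, -0.171, -0.009], [-0.22, -0.12, 0.81])
([-0.173, -0.157, -0.01], [-0.22, -0.12, 0.81])
([-0.186, -0.143, -0.011], [-0.22, -0.12, 0.82])
([-0.197, -0.127, -0.012], [-0.22, -0.12, 0.81])
([-0.207, -0.11, -0.012], [-0.22, -0.12, 0.82])
([-0.215, -0.093, -0.012], [-0.22, -0.12, 0.81])
([-0.222, -0.075, -0.011], [-0.22, -0.12, 0.82])
([-0.228, -0.056, -0.01], [-0.23, -0.12, 0.81])
([-0.231, -0.037, -0.008], [-0.22, -0.13, 0.82])
([-0.234, -0.018, -0.006], [-0.23, -0.12, 0.81])
([-0.234, 0.001, -0.004], [-0.22, -0.13, 0.82])
([-0.234, 0.021, -0.0], [-0.23, -0.12, 0.81])
([-0.231, 0.04, 0.003], [-0.22, -0.13, 0.82])
([-0.227, 0.058, 0.008], [-0.23, -0.13, 0.81])
([-0.221, 0.076, 0.012], [-0.22, -0.12, 0.82])
end err mm [-0.05 -0.01  0.06]
```

servo_tool(moves=[{"dp":[-0.16,-0.171,-0.009],"delta_rot":[-0.22,-0.12,0.81],"fingers":1},{"dp":[-0.173,-0.157,-0.01],"delta_rot":[-0.22,-0.12,0.81],"fingers":1},{"dp":[-0.186,-0.143,-0.011],"delta_rot":[-0.22,-0.12,0.82],"fingers":1},{"dp":[-0.197,-0.127,-0.012],"delta_rot":[-0.22,-0.12,0.81],"fingers":1},{"dp":[-0.207,-0.11,-0.012],"delta_rot":[-0.22,-0.12,0.82],"fingers":1}])

```text
clock: 0.6
position: [0.3172, 0.2948, 0.3121]
ee_rot: [0.041, 0.412, 0.909, 0.047]
contact_force: [1.7, 0.7, 0.7]
width: 0.0857
gripper_force: 0.0
```

servo_tool(moves=[{"dp":[-0.215,-0.093,-0.012],"delta_rot":[-0.22,-0.12,0.81],"fingers":1},{"dp":[-0.222,-0.075,-0.011],"delta_rot":[-0.22,-0.12,0.82],"fingers":1},{"dp":[-0.228,-0.056,-0.01],"delta_rot":[-0.23,-0.12,0.81],"fingers":1},{"dp":[-0.231,-0.037,-0.008],"delta_rot":[-0.22,-0.13,0.82],"fingers":1},{"dp":[-0.234,-0.018,-0.006],"delta_rot":[-0.23,-0.12,0.81],"fingers":1}])

```text
clock: 1.1
position: [0.3883, 0.0716, 0.321]
ee_rot: [0.082, 0.586, 0.801, 0.092]
contact_force: [1.2, 1.6, 0.3]
width: 0.0851
gripper_force: 0.0
```

servo_tool(moves=[{"dp":[-0.234,0.001,-0.004],"delta_rot":[-0.22,-0.13,0.82],"fingers":1},{"dp":[-0.234,0.021,0],"delta_rot":[-0.23,-0.12,0.81],"fingers":1},{"dp":[-0.231,0.04,0.003],"delta_rot":[-0.22,-0.13,0.82],"fingers":1},{"dp":[-0.227,0.058,0.008],"delta_rot":[-0.23,-0.13,0.81],"fingers":1},{"dp":[-0.221,0.076,0.012],"delta_rot":[-0.22,-0.12,0.82],"fingers":1}])

```text
clock: 1.6
position: [0.46, -0.1517, 0.3298]
ee_rot: [0.118, 0.734, 0.656, 0.133]
contact_force: [0.4, -0.2, -0.3]
width: 0.0852
gripper_force: 0.0
```

servo_tool(moves=[{"dp":[0,0,0],"delta_rot":[0,0,0],"fingers":1},{"dp":[0,0,0],"delta_rot":[0,0,0],"fingers":1}])

```text
clock: 1.8
position: [0.4598, -0.1504, 0.3291]
ee_rot: [0.117, 0.733, 0.657, 0.132]
contact_force: [-1.3, -0.3, -0.6]
width: 0.0857
gripper_force: 0.0
```

```bash
cat > c.py <<'E'
from h import *
import sys
t=sys.argv[1]; s=readout.get_state(); im,d=imaging.get_image("wrist"); np.savez(t+".npz",im=im,d=d,p=s["position"],q=s["ee_rot"])
C=cam("wrist",s); print(s["clock"],s["position"].round(4),Rq(s["ee_rot"]).round(3).tolist())
print("lens px",proj([.575,-.172,.108],C),"punch px",proj([.626,.133,.135],C))
cv2.imwrite(f"pics/{t}.png",cv2.resize(im[...,::-1],(800,600),interpolation=cv2.INTER_CUBIC))
E
python3 c.py w1
```

```text
1.8 [ 0.4598 -0.1504  0.3291] [[0.102, 0.932, 0.348], [0.994, -0.109, 0.002], [0.04, 0.345, -0.938]]
lens px [287.18321441 186.28263509] punch px [ 327.61875753 -168.86053069]
```

View pics/w1.png

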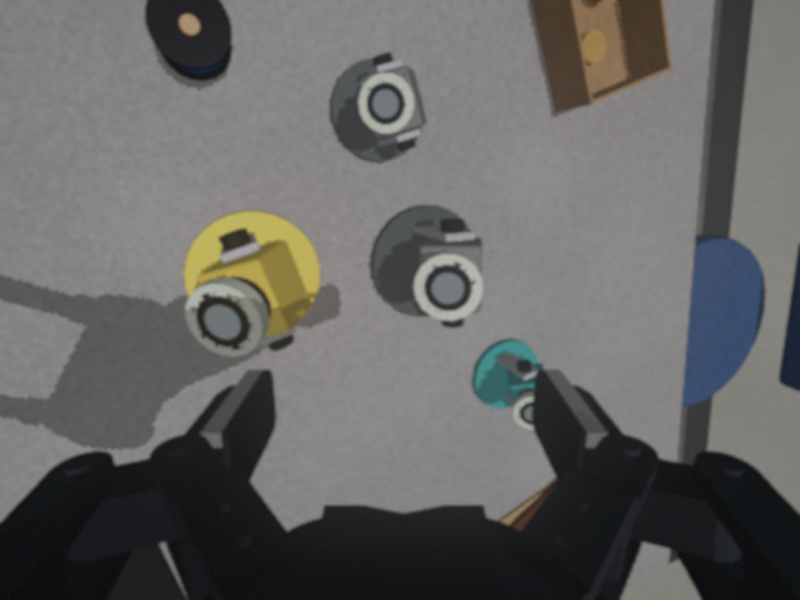

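The wrist view shows the large grey camera's ring at (448,287) in 800-scale pixels. The small grey one is at (386,102), yellow at (222,318) and turquoise at (515,380).

```bash
cat > m.py <<'E'
from h import *
def lens(t,c):
    D=np.load(t+".npz"); s=dict(position=D["p"],ee_rot=D["q"]); C=cam("wrist",s); im=D["im"].astype(int); d=D["d"]
    g=D["im"].min(-1); m=np.zeros(g.shape,np.uint8); cv2.circle(m,(int(c[0]),int(c[1])),30,1,-1)
    ring=((g>140)&(m>0)).astype(np.uint8); 
    cs,_=cv2.findContours(ring,cv2.RETR_EXTERNAL,cv2.CHAIN_APPROX_NONE); k=max(cs,key=cv2.contourArea); e=cv2.fitEllipse(k); print(t,"ellipse",np.round(e[0],2),np.round(e[1],1),e[2])
    P=cloud(d,C); f=np.zeros(g.shape,np.uint8); cv2.drawContours(f,[k],-1,1,-1)
    rg=cv2.erode(f,np.ones((3,3)))*ring
    Q=P[rg>0]; 
    for _ in range(3):
        q=Q.mean(0); n=np.linalg.svd(Q-q,full_matrices=False)[2][2]; n*=np.sign(n[2]); r=(Q-q)@n; Q=Q[abs(r)<2.5*max(r.std(),5e-4)]
    o,dr=ray(e[0],C); X=o+dr*((q-o)@n/(dr@n))
    print(" centre",X.round(4),"normal",n.round(3),"tilt",np.degrees(np.arccos(n[2])).round(1),"head",np.degrees(np.arctan2(n[1],n[0])).round(1),"rms",r.std().round(4),len(Q))
    o2=o+dr*(.108-o[2])/dr[2]; print(" at z=.108",o2.round(4))
    return o,dr,X,C,P,im,f
if __name__=="__main__":
    o,dr,X,C,P,im,f=lens("w1",(287,184))
    # foot: dark, z<.02 around
    F=(P[...,2]<.025)&(P[...,2]>.004)&(np.hypot(P[...,0]-.61,P[...,1]+.162)<.07)&(im.max(-1)<110)
    F=cv2.morphologyEx(F.astype(np.uint8),cv2.MORPH_OPEN,np.ones((3,3)))
    Q=P[F>0]; print("foot z",np.percentile(Q[:,2],[5,50,95]).round(4),len(Q))
    zt=np.median(Q[:,2]); h=cv2.convexHull(Q[:,:2].astype(np.float32))[:,0]
    print("min circle",cv2.minEnclosingCircle(h))
    # same from top
    S=np.load("top.npz"); Pt=cloud(S["d"],cam("top")); it=S["im"].max(-1)
    F=(Pt[...,2]<.025)&(Pt[...,2]>.004)&(np.hypot(Pt[...,0]-.61,Pt[...,1]+.162)<.07)&(it<85)
    Q=Pt[cv2.morphologyEx(F.astype(np.uint8),cv2.MORPH_OPEN,np.ones((3,3)))>0]; print("top foot circle",cv2.minEnclosingCircle(Q[:,:2].astype(np.float32)),len(Q))
    for nme,lc in (("top",(323.1,220.8)),("scene",None)):
        if lc: o2,d2=ray(lc,cam(nme)); 
        else: continue
        A=np.stack([dr,-d2],1); t=np.linalg.lstsq(A,o2-o,rcond=None)[0]; print("tri",(o+dr*t[0]).round(4),(o2+d2*t[1]).round(4))
E
python3 m.py
python3 - <<'E'
from h import *
y=np.array([np.cos(np.radians(18.4)),np.sin(np.radians(18.4)),0])
plan(np.array([.56,.13,.31]),tool(np.array([0,0,-1.]),y),8)
E
```

```text
w1 ellipse [287.07 183.58] [41.9 43.7] 96.95230865478516
 centre [ 0.5739 -0.1679  0.1106] normal [-0.403 -0.895  0.191] tilt 79.0 head -114.2 rms 0.0144 562
 at z=.108 [ 0.5751 -0.1687  0.108 ]
foot z [0.0095 0.0112 0.0125] 1882
min circle ((0.5980709791183472, -0.1704426407814026), 0.05453139543533325)
top foot circle ((0.5989443063735962, -0.17387236654758453), 0.054828934371471405) 647
tri [ 0.5763 -0.1696  0.1054] [ 0.5752 -0.1717  0.1056]
([0.179, 0.036, 0.034], [0.45, 0.04, -0.53])
([0.177, 0.046, 0.032], [0.44, 0.04, -0.53])
([0.174, 0.057, 0.031], [0.44, 0.05, -0.53])
([0.171, 0.068, 0.029], [0.45, 0.04, -0.53])
([0.167, 0.078, 0.026], [0.44, 0.05, -0.53])
([0.162, 0.088, 0.024], [0.45, 0.04, -0.53])
([0.157, 0.097, 0.02], [0.44, 0.05, -0.53])
([0.152, 0.106, 0.016], [0.45, 0.04, -0.53])
end err mm [-0.02 -0.03 -0.03]
```

```bash
cat > m2.py <<'E'
from m import *
def plane(P,mask,X):
    Q=P[mask&(np.linalg.norm(P-X,axis=-1)<.030)]
    for thr in (.01,.005,.003,.003):
        q=np.median(Q,0) if thr==.01 else q
        if thr==.01: n=np.array([-.5,0,.866])
        Qi=Q[abs((Q-q)@n)<thr]; q=Qi.mean(0); n=np.linalg.svd(Qi-q,full_matrices=False)[2][2]; n*=np.sign(n[2])
    r=(Qi-q)@n
    print(" plane n",n.round(3),"tilt",np.degrees(np.arccos(n[2])).round(1),"head",np.degrees(np.arctan2(n[1],n[0])).round(1),"rms",r.std().round(4),len(Qi),"z",q.round(4))
    return n,q
import sys
if __name__=="__main__":
  for t in sys.argv[1:]:
    D=np.load(t+".npz"); C=cam("wrist",dict(position=D["p"],ee_rot=D["q"]))
    o,dr,X,C,P,im,f=lens(t,proj([.575,-.169,.108],C))
    X=np.array([.575,-.169,.108])
    bright=im.min(-1)>130
    n,q=plane(P,bright,X)
    X2=o+dr*((q-o)@n/(dr@n)); print(" centre on plane",X2.round(4))
    # knobs: near-black pixels / raised
    sel=(P[...,2]>.045)&(P[...,2]<.1)&(np.hypot(P[...,0]-.595,P[...,1]+.17)<.065)
    Q=P[sel]; print(" raised",len(Q)); 
    K=Q[np.hypot(Q[:,0]-.597,Q[:,1]+.171)>.03]
    print(" knob +y",K[K[:,1]>-.171].mean(0).round(4),K[K[:,1]>-.171].max(0).round(4)," -y",K[K[:,1]<-.171].mean(0).round(4),K[K[:,1]<-.171].min(0).round(4))
E
python3 m2.py w1
python3 - <<'E'
from m2 import *
S=np.load("top.npz"); P=cloud(S["d"],cam("top")); plane(P,S["im"].min(-1)>110,np.array([.576,-.171,.107]))
S=np.load("scene.npz"); P=cloud(S["d"],cam("scene")); plane(P,S["im"].min(-1)>110,np.array([.576,-.171,.107]))
E
```

```text
w1 ellipse [287.07 183.58] [41.9 43.7] 96.95230865478516
 centre [ 0.5739 -0.1679  0.1106] normal [-0.403 -0.895  0.191] tilt 79.0 head -114.2 rms 0.0144 562
 at z=.108 [ 0.5751 -0.1687  0.108 ]
 plane n [-0.496  0.046  0.867] tilt 29.9 head 174.7 rms 0.0007 741 z [ 0.5755 -0.1678  0.108 ]
 centre on plane [ 0.5752 -0.1688  0.1078]
 raised 1046
 knob +y [ 0.5858 -0.1427  0.0781] [ 0.6328 -0.1247  0.1   ]  -y [ 0.5761 -0.1954  0.0848] [ 0.5527 -0.2166  0.0642]
 plane n [-0.506  0.049  0.861] tilt 30.6 head 174.5 rms 0.0015 150 z [ 0.5758 -0.1712  0.109 ]
 plane n [-0.448  0.084  0.89 ] tilt 27.1 head 169.4 rms 0.0014 78 z [ 0.5839 -0.1626  0.1142]
```

servo_tool(moves=[{"dp":[0.179,0.036,0.034],"delta_rot":[0.45,0.04,-0.53],"fingers":1},{"dp":[0.177,0.046,0.032],"delta_rot":[0.44,0.04,-0.53],"fingers":1},{"dp":[0.174,0.057,0.031],"delta_rot":[0.44,0.05,-0.53],"fingers":1},{"dp":[0.171,0.068,0.029],"delta_rot":[0.45,0.04,-0.53],"fingers":1}])

```text
clock: 2.25
position: [0.5096, -0.007, 0.3204]
ee_rot: [0.06, 0.663, 0.743, 0.066]
contact_force: [0.6, 0.5, -0.9]
width: 0.0854
gripper_force: 0.0
```

servo_tool(moves=[{"dp":[0,0,0],"delta_rot":[0,0,0],"fingers":1}])

```text
clock: 2.35
position: [0.5111, -0.0045, 0.32]
ee_rot: [0.059, 0.662, 0.744, 0.068]
contact_force: [-0.0, -1.0, -0.5]
width: 0.0855
gripper_force: 0.0
```

```bash
python3 c.py w2; python3 m2.py w2
```

```text
2.35 [ 0.5111 -0.0045  0.32  ] [[-0.117, 0.977, 0.178], [0.993, 0.115, 0.022], [0.001, 0.179, -0.984]]
lens px [262.49193946 315.11252475] punch px [365.83479107  46.69600002]
w2 ellipse [257.39 310.87] [31.3 50. ] 98.57421112060547
 centre [ 0.5767 -0.1922  0.0763] normal [-0.583 -0.587  0.562] tilt 55.8 head -134.8 rms 0.0092 450
 at z=.108 [ 0.5678 -0.1656  0.108 ]
 plane n [-0.496  0.042  0.867] tilt 29.9 head 175.1 rms 0.0007 492 z [ 0.5744 -0.1618  0.107 ]
 centre on plane [ 0.5689 -0.1688  0.1042]
 raised 1496
 knob +y [ 0.5912 -0.1417  0.0754] [ 0.6339 -0.124   0.1   ]  -y [ 0.5727 -0.18    0.091 ] [ 0.5537 -0.1978  0.0588]
```

Lens is at about (0.575, -0.170, 0.108), z as given. The line of sight has tilt 30°, heading 175°, agreeing between two views. Next, over to the punch.

```bash
python3 - <<'E'
from h import *
y=np.array([np.cos(np.radians(18.4)),np.sin(np.radians(18.4)),0])
plan(np.array([.60,.075,.27]),tool(np.array([0,0,-1.]),y),5)
E
```

```text
([0.071, 0.088, 0.067], [0.36, 0.04, -0.41])
([0.066, 0.093, 0.064], [0.36, 0.04, -0.41])
([0.062, 0.098, 0.06], [0.36, 0.04, -0.41])
([0.058, 0.103, 0.057], [0.35, 0.03, -0.41])
([0.054, 0.107, 0.053], [0.36, 0.04, -0.41])
end err mm [ 0.01  0.04 -0.06]
```

servo_tool(moves=[{"dp":[0.071,0.088,0.067],"delta_rot":[0.36,0.04,-0.41],"fingers":1},{"dp":[0.066,0.093,0.064],"delta_rot":[0.36,0.04,-0.41],"fingers":1},{"dp":[0.062,0.098,0.06],"delta_rot":[0.36,0.04,-0.41],"fingers":1},{"dp":[0.058,0.103,0.057],"delta_rot":[0.35,0.03,-0.41],"fingers":1},{"dp":[0.054,0.107,0.053],"delta_rot":[0.36,0.04,-0.41],"fingers":1}])

```text
clock: 2.9
position: [0.6003, 0.0709, 0.2704]
ee_rot: [0.0, 0.587, 0.81, -0.001]
contact_force: [1.1, -1.0, -0.5]
width: 0.085
gripper_force: 0.0
```

servo_tool(moves=[{"dp":[0,0,0],"delta_rot":[0,0,0],"fingers":1},{"dp":[0,0,0],"delta_rot":[0,0,0],"fingers":1}])

```text
clock: 3.1
position: [0.6, 0.0705, 0.27]
ee_rot: [-0.0, 0.588, 0.809, -0.001]
contact_force: [-0.5, -0.6, -0.8]
width: 0.0853
gripper_force: 0.0
```

```bash
python3 c.py w3
```

```text
3.1 [0.6    0.0705 0.27  ] [[-0.309, 0.951, -0.001], [0.951, 0.309, -0.001], [-0.001, -0.001, -1.0]]
lens px [167.64594872 387.45779559] punch px [319.15166401 137.79573328]
```

View pics/w3.png

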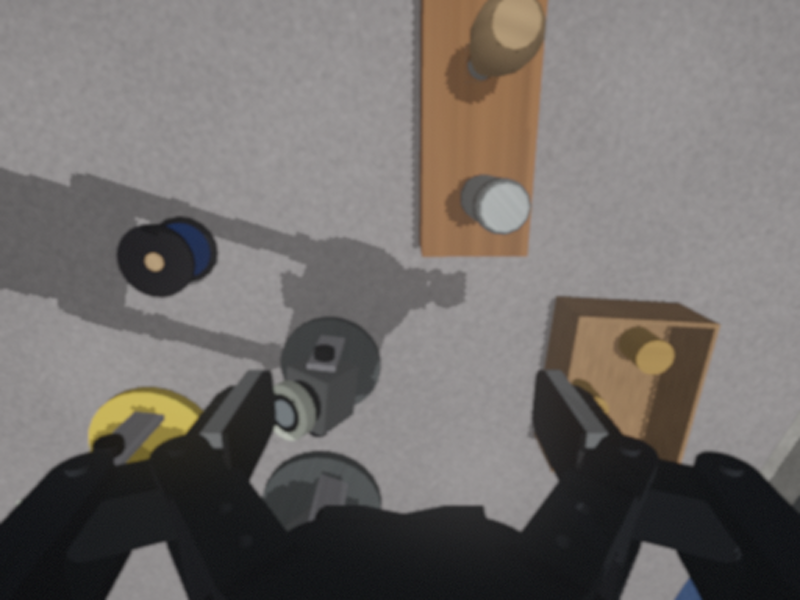

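The wrist view has the punch head as a bright disc at (503,207) in 800-scale pixels, the awl behind it at (515,25), and the small grey camera and carton in front.

```bash
python3 - <<'E'
from h import *
from m2 import plane
D=np.load("w3.npz"); C=cam("wrist",dict(position=D["p"],ee_rot=D["q"])); P=cloud(D["d"],C); g=D["im"].min(-1)
m=np.zeros(g.shape,np.uint8); cv2.circle(m,(322,132),22,1,-1); m=((g>150)&(m>0)).astype(np.uint8)
k=max(cv2.findContours(m,0,cv2.CHAIN_APPROX_NONE)[0],key=cv2.contourArea); e=cv2.fitEllipse(k); print(e)
o,d=ray(e[0],C); Q=P[m>0]; zt=np.median(Q[:,2]); print("head z",zt,"diam",np.array(e[1])*(D["p"][2]+.069-zt)/281.9*.957)
H=o+d*(.135-o[2])/d[2]; print("head at .135",H.round(4))
Q=Q[abs(Q[:,2]-zt)<.004]; q=Q.mean(0); n=np.linalg.svd(Q-q,full_matrices=False)[2][2]; print("normal",(n*np.sign(n[2])).round(3),len(Q))
# top view triangulation: head disc
S=np.load("top.npz"); Ct=cam("top"); Pt=cloud(S["d"],Ct); mt=np.zeros(g.shape,np.uint8); cv2.circle(mt,(182,195),12,1,-1); mt&=((S["im"].min(-1)>100)&(Pt[...,2]>.125)).astype(np.uint8)
v,u=np.nonzero(mt); o2,d2=ray((u.mean(),v.mean()),Ct); t=np.linalg.lstsq(np.stack([d,-d2],1),o2-o,rcond=None)[0]; print("tri",o+d*t[0],o2+d2*t[1],len(u))
# barrel/shank points for axis: fit by slices: steel px visible
B=P[(np.hypot(P[...,0]-H[0],P[...,1]-H[1])<.022)&(P[...,2]>.06)&(P[...,2]<.131)]; print("side pts",len(B))
# cylinder axis fit on side points (barrel z .072-.13)
from scipy.optimize import least_squares
B=B[(B[:,2]>.076)&(B[:,2]<.129)]
f=lambda x:(np.hypot(B[:,0]-x[0]-x[2]*(B[:,2]-.135),B[:,1]-x[1]-x[3]*(B[:,2]-.135))-.013)*1e3
r=least_squares(f,[H[0],H[1],0,0],loss="soft_l1"); print("cyl",r.x.round(4),len(B),np.abs(r.fun).mean())
# block top rect from wrist
im=D["im"].astype(int); mb=((abs(P[...,2]-.055)<.006)&(im[...,0]>im[...,2]*1.35)); Qb=P[mb][:,:2].astype(np.float32)
n_,lab=cv2.connectedComponents(mb.astype(np.uint8)); Qb=P[lab==np.bincount(lab[mb]).argmax()][:,:2].astype(np.float32); rect=cv2.minAreaRect(Qb); print("block part",rect,cv2.boxPoints(rect).round(4).tolist(),np.median(P[mb][:,2]))
E
```

```text
((322.5287780761719, 132.45289611816406), (28.275300979614258, 30.244050979614258), 42.091373443603516)
head z 0.13400189801147158 diam [0.01967601 0.02104601]
head at .135 [0.6269 0.1373 0.135 ]
normal [ 0.004 -0.001  1.   ] 710
tri [0.62955616 0.13696044 0.12413058] [0.62869022 0.13654022 0.12393054] 86
side pts 369
cyl [ 6.277e-01  1.373e-01 -2.800e-03  6.000e-04] 318 0.17144324778903
block part ((0.6168106198310852, 0.16951772570610046), (0.06981503963470459, 0.1468406617641449), 18.235240936279297) [[0.560699999332428, 0.22830000519752502], [0.6065999865531921, 0.08889999985694885], [0.6729000210762024, 0.11069999635219574], [0.6269999742507935, 0.2502000033855438]] 0.05404297582445255
```

```bash
python3 - <<'E'
from h import *
y=np.array([np.cos(np.radians(18.3)),np.sin(np.radians(18.3)),0]); R=tool(np.array([0,0,-1.]),y)
s=plan(np.array([.6273,.1374,.25]),R,4); plan(np.array([.6273,.1374,.152]),R,5,s)
E
```

```text
([0.069, 0.059, 0.026], [-0.0, 0.0, -0.01])
([0.069, 0.059, 0.026], [-0.0, 0.0, -0.01])
([0.069, 0.059, 0.025], [-0.0, 0.0, -0.02])
([0.07, 0.058, 0.026], [-0.0, 0.01, -0.01])
end err mm [ 0.06 -0.03  0.09]
([-0.0, 0.0, 0.098], [-0.0, -0.0, -0.0])
([-0.0, 0.0, 0.098], [-0.0, -0.0, -0.0])
([-0.0, 0.0, 0.098], [-0.0, -0.0, -0.0])
([-0.0, 0.0, 0.098], [-0.0, -0.0, -0.0])
([-0.0, 0.0, 0.098], [-0.0, -0.0, -0.0])
end err mm [ 0.09 -0.04  0.09]
```

servo_tool(moves=[{"dp":[0.069,0.059,0.026],"delta_rot":[0,0,-0.01],"fingers":1},{"dp":[0.069,0.059,0.026],"delta_rot":[0,0,-0.01],"fingers":1},{"dp":[0.069,0.059,0.025],"delta_rot":[0,0,-0.02],"fingers":1},{"dp":[0.07,0.058,0.026],"delta_rot":[0,0.01,-0.01],"fingers":1},{"dp":[0,0,0],"delta_rot":[0,0,0],"fingers":1}])

```text
clock: 3.65
position: [0.6287, 0.1408, 0.2486]
ee_rot: [-0.001, 0.585, 0.811, 0.0]
contact_force: [-1.1, -0.3, -0.8]
width: 0.0857
gripper_force: 0.0
```

```bash
python3 - <<'E'
from h import *
y=np.array([np.cos(np.radians(18.3)),np.sin(np.radians(18.3)),0]); R=tool(np.array([0,0,-1.]),y)
s=readout.get_state(); print(s["position"],Rq(s["ee_rot"]).round(4)); plan(np.array([.6273,.1374,.152]),R,5)
im,d=imaging.get_image("wrist"); C=cam("wrist",s); P=cloud(d,C); m=(abs(P[...,2]-.135)<.006)&(np.hypot(P[...,0]-.6273,P[...,1]-.1374)<.03)&(im.min(-1)>130); v,u=np.nonzero(m); o,dr=ray((u.mean(),v.mean()),C); print("head again",o+dr*(.135-o[2])/dr[2],len(u),np.median(P[m],0))
E
```

```text
[0.62874505 0.1407629  0.24855365] [[-3.165e-01  9.486e-01 -6.000e-04]
 [ 9.486e-01  3.165e-01  1.700e-03]
 [ 1.800e-03 -1.000e-04 -1.000e+00]]
([-0.003, -0.002, 0.097], [-0.0, -0.0, 0.01])
([-0.003, -0.003, 0.096], [-0.0, -0.0, 0.0])
([-0.003, -0.002, 0.097], [-0.0, -0.01, 0.01])
([-0.003, -0.003, 0.096], [-0.0, -0.0, 0.0])
([-0.002, -0.002, 0.097], [-0.0, -0.01, 0.01])
end err mm [-0.   -0.07  0.05]
head again [nan nan nan] 0 [nan nan nan]<stdin>:4: RuntimeWarning: Mean of empty slice.
  ret = ret.dtype.type(ret / rcount)
  return _methods._mean(a, axis=axis, dtype=dtype,
  ret = um.true_divide(
```

```bash
python3 - <<'E'
from h import *
s=readout.get_state(); print(s["position"]); im,d=imaging.get_image("wrist"); C=cam("wrist",s); P=cloud(d,C); print(proj([.6273,.1374,.135],C))
m=(np.hypot(P[...,0]-.628,P[...,1]-.137)<.035)&(P[...,2]>.12)&(P[...,2]<.15); print(m.sum(), np.median(P[m],0) if m.any() else '')
cv2.imwrite("pics/w4.png",cv2.resize(im[...,::-1],(640,480)))
E
```

```text
[0.62837804 0.13950973 0.24893142]
[255.26095262 217.80716267]
1087 [0.62666523 0.14014728 0.13368319]
```

View pics/w4.png

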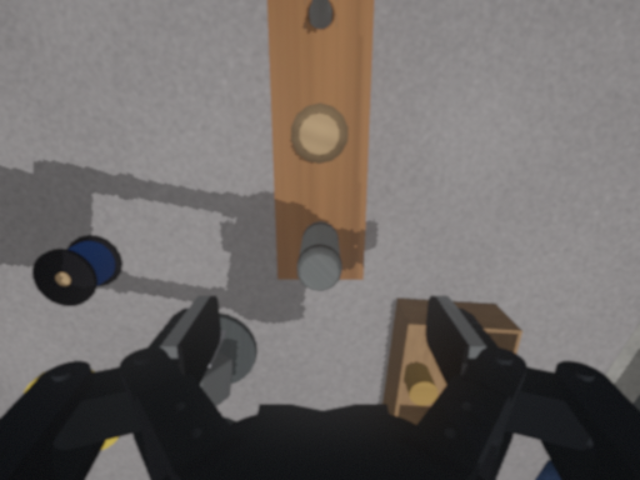

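w4 shows the punch head shaded at (320,269) in 640-scale pixels, between the open fingers and within 2 mm of where I expected it. Descending.

servo_tool(moves=[{"dp":[-0.002,-0.002,0.097],"delta_rot":[0,0,0],"fingers":1},{"dp":[-0.002,-0.002,0.097],"delta_rot":[0,0,0],"fingers":1},{"dp":[-0.002,-0.002,0.097],"delta_rot":[0,0,0],"fingers":1},{"dp":[-0.002,-0.001,0.097],"delta_rot":[0,0,0],"fingers":1},{"dp":[0,0,0.097],"delta_rot":[0,0,0],"fingers":1}])

```text
clock: 4.25
position: [0.6275, 0.1353, 0.1525]
ee_rot: [0.0, 0.586, 0.81, 0.0]
contact_force: [0.4, -0.5, -0.3]
width: 0.0853
gripper_force: 0.0
```

servo_tool(moves=[{"dp":[0,0,0],"delta_rot":[0,0,0],"fingers":1},{"dp":[0,0,0],"delta_rot":[0,0,0],"fingers":1},{"dp":[0,0,0],"delta_rot":[0,0,0],"fingers":1}])

```text
clock: 4.55
position: [0.6284, 0.1359, 0.1543]
ee_rot: [0.001, 0.586, 0.81, 0.001]
contact_force: [-0.0, 0.6, -0.4]
width: 0.085
gripper_force: 0.0
```

servo_tool(moves=[{"dp":[0.008,0,0.005],"delta_rot":[0,0,0],"fingers":1},{"dp":[0,0,0],"delta_rot":[0,0,0],"fingers":0},{"dp":[0,0,0],"delta_rot":[0,0,0],"fingers":0},{"dp":[0,0,0],"delta_rot":[0,0,0],"fingers":0},{"dp":[0,0,0],"delta_rot":[0,0,0],"fingers":0}], force=40)

```text
clock: 5.05
position: [0.6271, 0.1376, 0.152]
ee_rot: [0.0, 0.586, 0.811, 0.0]
contact_force: [-1.0, 0.3, -0.4]
width: 0.028
gripper_force: 0.0
```

servo_tool(moves=[{"dp":[0,0,0],"delta_rot":[0,0,0],"fingers":0},{"dp":[0,0,0],"delta_rot":[0,0,0],"fingers":0},{"dp":[0,0,0],"delta_rot":[0,0,0],"fingers":0},{"dp":[0,0,0],"delta_rot":[0,0,0],"fingers":0},{"dp":[0,0,0],"delta_rot":[0,0,0],"fingers":0}])

```text
clock: 5.55
position: [0.627, 0.1374, 0.1521]
ee_rot: [-0.0, 0.586, 0.81, 0.0]
contact_force: [-1.4, -0.1, 3.7]
width: 0.0251
gripper_force: 39.4
```

servo_tool(moves=[{"dp":[0,0,0],"delta_rot":[0,0,0],"fingers":0},{"dp":[0,0,-0.03],"delta_rot":[0,0,0],"fingers":0},{"dp":[0,0,-0.05],"delta_rot":[0,0,0],"fingers":0},{"dp":[0,0,-0.06],"delta_rot":[0,0,0],"fingers":0},{"dp":[0,0,-0.06],"delta_rot":[0,0,0],"fingers":0}], force=70)

```text
clock: 6.05
position: [0.6272, 0.1376, 0.1928]
ee_rot: [0.0, 0.586, 0.81, 0.001]
contact_force: [0.2, -0.2, -3.8]
width: 0.0245
gripper_force: 68.8
```

servo_tool(moves=[{"dp":[0,0,-0.08],"delta_rot":[0,0,0],"fingers":0},{"dp":[0,0,-0.1],"delta_rot":[0,0,0],"fingers":0},{"dp":[0,0,-0.1],"delta_rot":[0,0,0],"fingers":0},{"dp":[0,0,-0.1],"delta_rot":[0,0,0],"fingers":0},{"dp":[0,0,-0.05],"delta_rot":[0,0,0],"fingers":0}])

```text
clock: 6.55
position: [0.6278, 0.1376, 0.281]
ee_rot: [0.002, 0.586, 0.811, 0.002]
contact_force: [1.0, -0.7, -2.2]
width: 0.0247
gripper_force: 68.9
```

servo_tool(moves=[{"dp":[0,0,0],"delta_rot":[0,0,0],"fingers":0},{"dp":[0,0,0],"delta_rot":[0,0,0],"fingers":0}])

```text
clock: 6.75
position: [0.6267, 0.1374, 0.2775]
ee_rot: [-0.0, 0.586, 0.81, 0.0]
contact_force: [-0.3, -0.3, -3.5]
width: 0.0246
gripper_force: 68.9
```

```bash
cat > g.py <<'E'
from h import *
import sys
t=sys.argv[1]; s=readout.get_state(); im,d=imaging.get_image("scene"); np.savez(t+".npz",im=im,d=d,p=s["position"],q=s["ee_rot"])
C=cam("scene"); R=Rq(s["ee_rot"]); tip=s["position"]+R@np.array([0,0,.142]); u,v=proj(tip,C); print(s["clock"],s["position"],u,v)
a=max(0,int(u-75)),max(0,int(v-90)); c=im[a[1]:a[1]+130,a[0]:a[0]+150,::-1]; print(a)
cv2.imwrite(f"pics/{t}.png",cv2.resize(c,None,fx=4,fy=4,interpolation=cv2.INTER_CUBIC))
E
python3 g.py g1
```

```text
6.75 [0.62665428 0.13741702 0.27752434] 299.02013453110914 243.17311262911218
(224, 153)
```

View pics/g1.png

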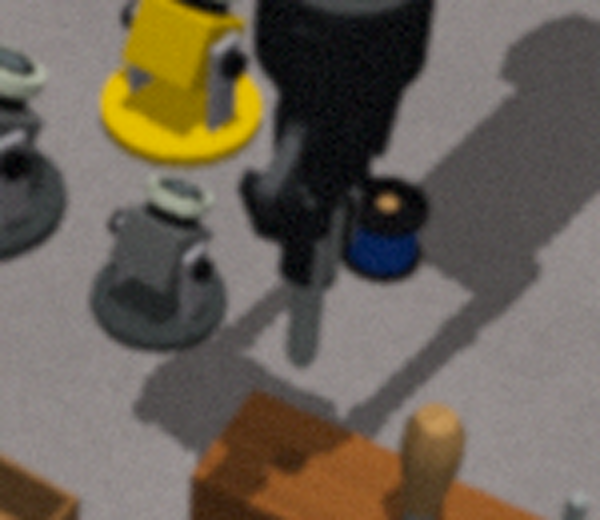

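The crop shows the punch held firmly with its tip at crop (301,365). That is image pixel (299,244), against a predicted (299,243), so it is straight and has not slipped. The other tools are undisturbed. Moving to a stand-off on the line of sight.

```bash
cat > f.py <<'E'
from h import *
L=np.array([.5752,-.170,.108]); h=np.radians(175); los=np.array([.5*np.cos(h),.5*np.sin(h),.866])
Rf=tool(-los,np.array([1,-.05,0]))
E
python3 - <<'E'
from f import *
plan(L+.282*los,Rf,15)
E
```

```text
([-0.073, -0.092, -0.025], [-0.34, -0.08, 0.24])
([-0.076, -0.089, -0.028], [-0.34, -0.08, 0.24])
([-0.078, -0.086, -0.03], [-0.34, -0.08, 0.24])
([-0.08, -0.083, -0.032], [-0.34, -0.08, 0.24])
([-0.083, -0.08, -0.034], [-0.34, -0.08, 0.24])
([-0.085, -0.077, -0.036], [-0.34, -0.08, 0.24])
([-0.087, -0.073, -0.038], [-0.34, -0.08, 0.23])
([-0.089, -0.07, -0.04], [-0.35, -0.08, 0.24])
([-0.091, -0.067, -0.042], [-0.34, -0.08, 0.23])
([-0.092, -0.063, -0.043], [-0.35, -0.08, 0.24])
([-0.094, -0.059, -0.044], [-0.34, -0.07, 0.23])
([-0.096, -0.056, -0.046], [-0.35, -0.08, 0.24])
([-0.098, -0.051, -0.047], [-0.34, -0.07, 0.23])
([-0.099, -0.048, -0.047], [-0.35, -0.08, 0.24])
([-0.1, -0.043, -0.049], [-0.34, -0.07, 0.23])
end err mm [-0.07 -0.03 -0.08]
```

servo_tool(moves=[{"dp":[-0.073,-0.092,-0.025],"delta_rot":[-0.34,-0.08,0.24],"fingers":0},{"dp":[-0.076,-0.089,-0.028],"delta_rot":[-0.34,-0.08,0.24],"fingers":0},{"dp":[-0.078,-0.086,-0.03],"delta_rot":[-0.34,-0.08,0.24],"fingers":0},{"dp":[-0.08,-0.083,-0.032],"delta_rot":[-0.34,-0.08,0.24],"fingers":0},{"dp":[-0.083,-0.08,-0.034],"delta_rot":[-0.34,-0.08,0.24],"fingers":0}])

```text
clock: 7.3
position: [0.5616, 0.0384, 0.3015]
ee_rot: [0.065, 0.631, 0.771, 0.057]
contact_force: [0.2, -0.5, -2.4]
width: 0.0244
gripper_force: 69.4
```

servo_tool(moves=[{"dp":[-0.085,-0.077,-0.036],"delta_rot":[-0.34,-0.08,0.24],"fingers":0},{"dp":[-0.087,-0.073,-0.038],"delta_rot":[-0.34,-0.08,0.23],"fingers":0},{"dp":[-0.089,-0.07,-0.04],"delta_rot":[-0.35,-0.08,0.24],"fingers":0},{"dp":[-0.091,-0.067,-0.042],"delta_rot":[-0.34,-0.08,0.23],"fingers":0},{"dp":[-0.092,-0.063,-0.043],"delta_rot":[-0.35,-0.08,0.24],"fingers":0}])

```text
clock: 7.8
position: [0.4974, -0.0598, 0.3265]
ee_rot: [0.131, 0.669, 0.723, 0.114]
contact_force: [0.2, -0.9, -3.1]
width: 0.0242
gripper_force: 69.5
```

servo_tool(moves=[{"dp":[-0.094,-0.059,-0.044],"delta_rot":[-0.34,-0.07,0.23],"fingers":0},{"dp":[-0.096,-0.056,-0.046],"delta_rot":[-0.35,-0.08,0.24],"fingers":0},{"dp":[-0.098,-0.051,-0.047],"delta_rot":[-0.34,-0.07,0.23],"fingers":0},{"dp":[-0.099,-0.048,-0.047],"delta_rot":[-0.35,-0.08,0.24],"fingers":0},{"dp":[-0.1,-0.043,-0.049],"delta_rot":[-0.34,-0.07,0.23],"fingers":0}])

```text
clock: 8.3
position: [0.4337, -0.1576, 0.3513]
ee_rot: [0.194, 0.698, 0.668, 0.171]
contact_force: [-0.4, 1.4, -2.3]
width: 0.0244
gripper_force: 69.5
```

servo_tool(moves=[{"dp":[0,0,0],"delta_rot":[0,0,0],"fingers":0},{"dp":[0,0,0],"delta_rot":[0,0,0],"fingers":0},{"dp":[0,0,0],"delta_rot":[0,0,0],"fingers":0}])

```text
clock: 8.6
position: [0.4352, -0.1569, 0.352]
ee_rot: [0.194, 0.698, 0.668, 0.171]
contact_force: [-0.8, -0.9, -3.6]
width: 0.0243
gripper_force: 69.5
```

```bash
python3 - <<'E'
from f import *
s=readout.get_state(); R=Rq(s["ee_rot"]); print(s["clock"],s["position"],(s["position"]-L-.282*los).round(4),"ang err",np.degrees(np.arccos(-R[:,2]@los)))
plan(L+.202*los,Rf,5)
im,d=imaging.get_image("wrist"); C=cam("wrist",s); np.savez("w5.npz",im=im,d=d,p=s["position"],q=s["ee_rot"]); print("tip px",proj(s["position"]+R@[0,0,.142],C),"lens px",proj(L,C),"axis at 80mm",proj(s["position"]+R@[0,0,.08],C))
cv2.imwrite("pics/w5.png",cv2.resize(im[...,::-1],(640,480)))
E
```

```text
8.6 [ 0.43516534 -0.15694383  0.35196054] [ 0.0004  0.0008 -0.0003] ang err 0.39997485968582147
([-0.001, -0.0, 0.08], [-0.0, -0.0, 0.0])
([-0.001, -0.0, 0.079], [-0.0, -0.01, 0.0])
([-0.001, -0.0, 0.08], [-0.0, -0.0, 0.0])
([-0.001, -0.0, 0.079], [-0.0, -0.01, 0.0])
([-0.0, -0.001, 0.08], [-0.0, -0.0, 0.01])
end err mm [ 0.   -0.1   0.01]
tip px [258.95616679 201.79867958] lens px [258.56324508 165.58317496] axis at 80mm [259.24419973 237.70500166]
```

View pics/w5.png

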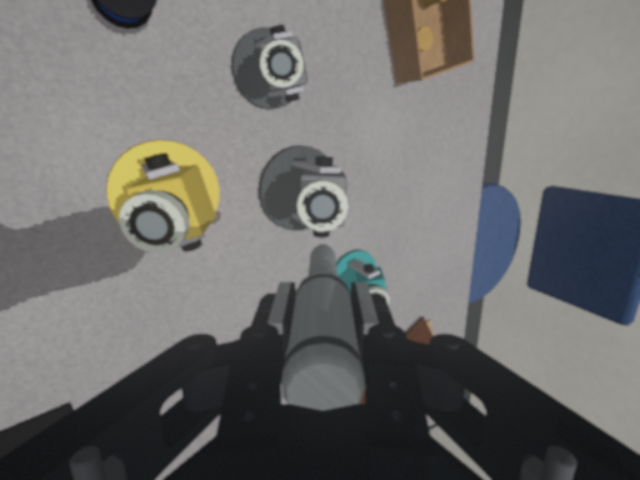

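w5 shows the lens at (322,206) and the punch tip at (322,246), both in 640-scale pixels. They share a column, and the tip is in line with its predicted position. Advancing 80 mm along the line.

servo_tool(moves=[{"dp":[-0.001,0,0.08],"delta_rot":[0,0,0],"fingers":0},{"dp":[-0.001,0,0.08],"delta_rot":[0,-0.01,0],"fingers":0},{"dp":[-0.001,0,0.08],"delta_rot":[0,0,0],"fingers":0},{"dp":[-0.001,0,0.08],"delta_rot":[0,-0.01,0],"fingers":0},{"dp":[0,0,0.08],"delta_rot":[0,0,0],"fingers":0}])

```text
clock: 9.15
position: [0.476, -0.1608, 0.2827]
ee_rot: [0.195, 0.697, 0.668, 0.171]
contact_force: [0.5, 0.1, -2.2]
width: 0.0243
gripper_force: 69.5
```

servo_tool(moves=[{"dp":[0,0,0],"delta_rot":[0,0,0],"fingers":0},{"dp":[0,0,0],"delta_rot":[0,0,0],"fingers":0},{"dp":[0,0,0],"delta_rot":[0,0,0],"fingers":0},{"dp":[0,0,0],"delta_rot":[0,0,0],"fingers":0},{"dp":[0,0,0],"delta_rot":[0,0,0],"fingers":0}])

```text
clock: 9.65
position: [0.4752, -0.162, 0.2844]
ee_rot: [0.196, 0.698, 0.667, 0.171]
contact_force: [0.7, -0.1, -2.5]
width: 0.0245
gripper_force: 69.4
```

```bash
python3 - <<'E'
from f import *
s=readout.get_state(); R=Rq(s["ee_rot"]); print(s["clock"],s["position"],"tool-frame err mm",(R.T@(s["position"]-L-.202*los)*1e3).round(2),"ang err",np.degrees(np.arccos(-R[:,2]@los)))
tip=s["position"]+R@[0,0,.142]
im,d=imaging.get_image("scene"); C=cam("scene"); print("tip px",proj(tip,C),"lens",proj(L,C))
u,v=proj(tip,C); a=int(u-65),int(v-75); cv2.imwrite("pics/fin.png",cv2.resize(im[a[1]:a[1]+120,a[0]:a[0]+130,::-1],None,fx=5,fy=5,interpolation=cv2.INTER_CUBIC)); print(a)
# depth-based axis check of the visible shank in scene
P=cloud(d,C); q=(P-tip)@los; r=np.linalg.norm((P-tip)-q[...,None]*los,axis=-1); m=(q>-.01)&(q<.05)&(r<.018); print(m.sum(), "min q",np.percentile(q[m],[1,5]), np.median(((P-tip)-q[...,None]*los)[m],0).round(4))
for lo,hi in((0,.02),(.03,.05)):
    k=m&(q>lo)&(q<hi); print(lo,k.sum(),np.median(((P-tip)-q[...,None]*los)[k],0).round(4))
E
```

```text
9.65 [ 0.47520765 -0.16203597  0.28442917] tool-frame err mm [-0.84  1.32 -0.94] ang err 0.4316721897514626
tip px [234.27012832 146.76258405] lens [225.11795763 168.69319166]
(169, 71)
128 min q [0.00243131 0.00435725] [0.0047 0.0034 0.0027]
0 45 [0.0044 0.0036 0.0025]
0.03 55 [0.0048 0.0033 0.0027]
```

View pics/fin.png

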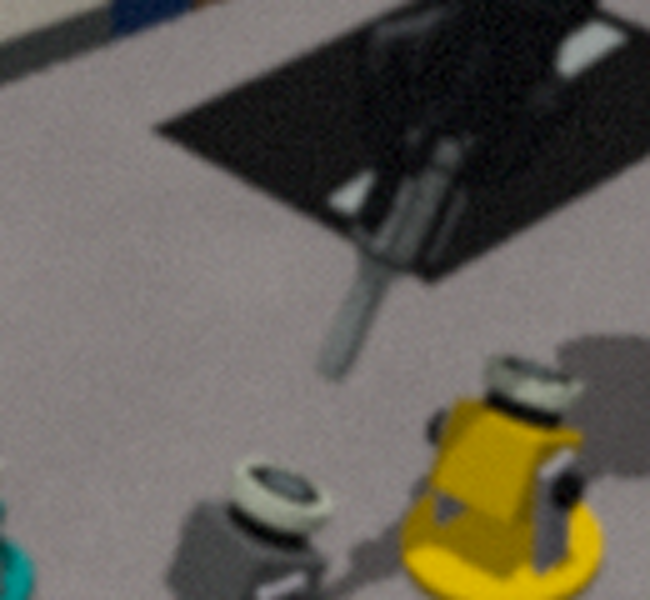

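The final view shows the punch tip at image pixel (235,146) and the lens at (225.6,168.4). Both are within about 1 px of prediction, and the shank depth confirms the punch is parallel to the line of sight. The grip is steady at 69 N, so I'm handing in.

```bash
python3 -c "
from rig import manip; print(manip.sign_off())"
```

```text
the job is handed in; nothing more can be done
None
```

The job is handed in: the punch is held steady at 69 N, cutting end towards the lens of the larger grey camera and centred to about 1–2 mm. It sits about 6 cm from the lens face and within 0.5° of the line of sight, after about 10 s on the robot's clock.

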